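# Slide the acrylic plate home under the drill guide

## Task

Get the blue acrylic plate ready for drilling: push it with the fingers along the drill guide's rails and under the low red bridge until it is fully home, its leading edge flat against the stop block behind the bridge and its long side flat against the steel fence. Keep it lying flat on the rails all the way and never lift or tip it. Leave the cup, the carton and the circuit board where they are.

Things in the scene. Friction and masses are not known exactly. Their poses are not given: they have to be found in the camera images.
- drill_guide: Drill guide bolted to the table (it does not move): rails, fence, red bridge, stop block. Origin on the table under the middle of the bridge's near edge. Its +x is the direction in which the plate goes in, +y points to the fence, z up. The side away from the fence (y below -50 mm) is open in front of the bridge.
- rails_front (a point): Point at the front end of the rails, guide's x = -130, y = 0, z = 20 mm. Two aluminium rails carry the plate, tops 20 mm above the table, from x = -130 to 70 in the guide's frame: one from y = 10 to 50, one from y = -45 to -25; only the table between them.
- fence_face (a point): Front upper inner edge of the dark steel fence, guide's x = -130, y = 50, z = 33 mm. The fence's flat inner face runs from here along x to x = 70; 6 mm thick, top 33 mm above the table.
- bridge_under (a point): Near lower edge of the red bridge, guide's x = 0, y = 0, z = 33 mm. The bridge spans x = 0 to 36, y = -85 to 76, underside 33 and top 43 mm above the table, drill bushings on it to 48. Pillars at y = 56 to 76 and y = -85 to -65: between fence and pillar the opening is 115 mm wide, 13 mm high above the rails.
- stop_face (a point): Middle of the near face of the dark steel stop block behind the bridge, guide's x = 50, y = 0, z = 27 mm. The face spans y = -50 to 50, its top is 34 mm above the table.
- plate: Blue acrylic plate, 120 (x) by 100 (y) by 10 mm thick, 0.14 kg, loose on the rails before the bridge, turned up to 0.12 rad, 9 to 30 mm short of its place at the fence, its +x end towards the bridge, perhaps overhanging the rails' front ends. Origin: centre of its underside (20 mm above the table). Two white hole marks near the +x end. Slides at about 1 N; clears the bridge by 3 mm.
- plate_rear (a point): Point on the plate: middle of its rear (-x) end face, at half its thickness; 60 mm from the plate's centre. The edge to push towards the stop.
- plate_side (a point): Point on the plate: middle of its side face away from the fence (-y), at half its thickness; 50 mm from the plate's centre. The edge to push towards the fence.
- seat (a point): Point fixed on the drill guide at the guide's x = -10, y = 0, z = 20 mm, axes as the guide's: where the plate's origin comes to lie when the plate is fully home against stop and fence.
- brown_cup: Brown open drinking cup, 84 mm across the rim, 110 mm high, standing loose on the table beyond the fence. Origin at the centre of its underside. Bystander.
- carton: Small open cardboard carton 80 x 60 mm, 45 mm high with a flap to about 60 mm, holding black standoffs, loose on the table on the open side of the guide. Origin at the centre of its underside. Bystander.
- circuit: Green circuit board in a black holder, 55 x 28 mm, 16 mm high, loose on the table on the open side towards the robot. Origin at the centre of its underside. Bystander.
Things that resemble listed ones, but are neither listed nor needed, are in the scene too. What is meant by the plate is not green or yellow, and is the smaller of those in its own colour.

How it is judged:
By the outcome, as a careful person would: the job done as asked, in the order asked, and still so for the second after the job is handed in, with the robot touching nothing.
It also fails if it takes over 45 s, if anything falls off the work surface, if the arm or the gripper's body presses on something with over 40 N, if the wrist force passes 120 N, or if a joint passes its speed limit or range.

## Robot

A 6-joint arm with a two-finger parallel gripper is mounted at the origin on the work surface. World frame = base frame: x ahead of the robot, y to its left, z up, the work surface at z = 0. Lengths are in mm, angles in rad, forces in N, time in s.
With the tool pointing down it reaches from about 275 to 825 mm from the base axis. Payload 4.9 kg.
Tool frame: the origin (TCP) lies at the very end of the fingers, on their centre line; the grasp point (between the pads) lies 19 mm behind it; z points along the fingers, y is the line along which they close (so a half turn about z gives the same grasp; the last joint's range is limited). The gripper opens to 85 mm and grips with 20 to 120 N. Pads are 22 mm wide; open, the fingers measure 114 mm over their backs; the gripper's body (76 mm by 85 mm) begins 54 mm behind the grasp point. The pads swing forward as they close: fully open they stand 13 mm farther back than shut.
Start: joints at [1.014, 0.326, -0.193, 1.052, 0, 1.437], TCP at [225.67, 501.589, 202.281] pointing down, gripper open.
Joint ranges: [-2.65, 2.65], [-0.97, 1.79], [-1.3, 1.35], [-1.93, 2.1], [-1.47, 1.37], [-3.14, 3.14]. Speed limits (rad/s): [2.57, 2.57, 3.14, 3.14, 3.14, 3.14].

## Interface

Orientations are given as [roll, pitch, yaw] about the fixed x, y, z axes, in that order (R = Rz(yaw) Ry(pitch) Rx(roll)).
In Python, from bench import bot, solve_ik, imaging gives the robot as it stands. Calls block until the motion is done:
- bot.move_ptp(position, orientation): joint-space move of the TCP to a pose.
- bot.movel(position, rot=None, max_speed=150, threshold=None): straight line of the TCP; rot=None keeps the orientation; max_speed is the mean speed in mm/s. With threshold (N) it stops when the force on the tool has changed by that much, and returns True; else False.
- bot.move_j(angles): joint-space move.
- bot.grip(opening, effort=None): opening from 0.0 (shut) to 1.0 (fully open); effort is the grip in N (None keeps the last); returns when the fingers have stopped.
- bot.dwell(seconds).
- solve_ik(position, orientation): joint angles nearest the present ones, or None.
- bot.get_state(): the state.
- imaging.capture(name): name is "side" or "top"; returns the picture (480x640x3 uint8, blue, green, red); there is no depth.
- imaging.camera_model(name): a dict with "K" (3x3 intrinsics, pixels), "position" and "rotation" of the camera in the world. Camera axes: x right, y up, looking along -z (the intrinsics and any distortion apply to the point x, -y, -z); pixel columns grow to the right and rows downward; lengths in mm; the calibration is good to about 2 mm. A picture is of the moment at which its call begins. camera_model takes no time and is no camera call.
A pose or a line that the arm cannot do raises bot.IKError and nothing moves.
- bot.sign_off(): hands the job in; it is judged then, once.
The state is a dict: "t": time; "qpos": joint angles; "joint_velocities": joint speeds; "effort": joint torques, N m; "tcp_pos": TCP position; "orientation": TCP orientation; "contact_force": force on the tool from outside, world axes, zero at the start; "wrist_torque": the same for the moment, N m; "opening": opening from 0.0 (shut) to 1.0 (fully open); "gripper_force": force on a finger pad.
Only numpy, scipy, OpenCV 4.12 (cv2) and the standard library are available. Lean on these libraries where they do the work, as an engineer would, in place of code of your own. Each camera call takes 0.05 s, during which the arm holds its last target. There are 200 camera calls.

## Working session

There is one attempt and no reset: what is moved stays moved. The work goes in short steps, each a Python script; the robot and the scene stay as the last script left them, time stands still between calls to the robot, and variables do not carry over. Pictures are saved under pics/ and viewed, at most 10 in all, crops included, and the job is handed in when it is done.

```bash
mkdir -p pics; ls
python3 - <<'E'
from bench import bot, imaging
import cv2
for n in("top","side"):
    cv2.imwrite(f"pics/{n}0.png",imaging.capture(n)); m=imaging.camera_model(n); print(n,m)
print(bot.get_state()["t"],bot.get_state()["orientation"])
E
```

```text
pics
top {'K': array([[589.23531677,   0.        , 322.79046588],
       [  0.        , 589.23531677, 234.22634399],
       [  0.        ,   0.        ,   1.        ]]), 'position': array([ 398.81906236,   14.96765235, 1165.10192233]), 'rotation': array([ 0.13332148,  0.00712594, -1.57214002])}
side {'K': array([[502.17389233,   0.        , 319.19802264],
       [  0.        , 502.17389233, 250.35526825],
       [  0.        ,   0.        ,   1.        ]]), 'position': array([ 284.01421232, -752.61590884,  705.24266593]), 'rotation': array([ 0.8922943 , -0.02221921, -0.3243848 ])}
0.1 [-3.14009418e+00 -1.74479318e-04  2.71882610e+00]
```

View pics/top0.png

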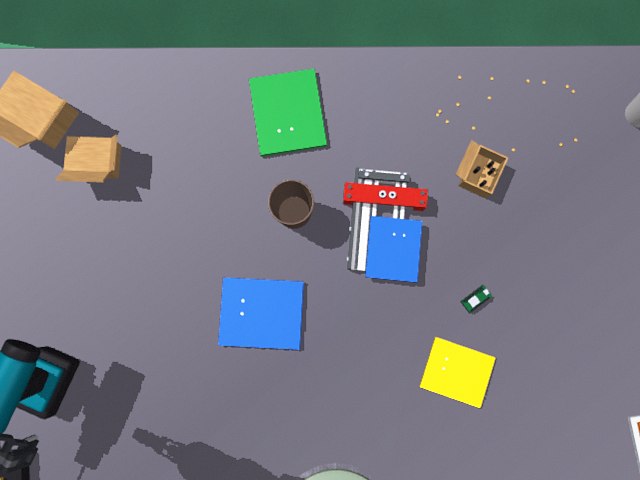

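View pics/side0.png

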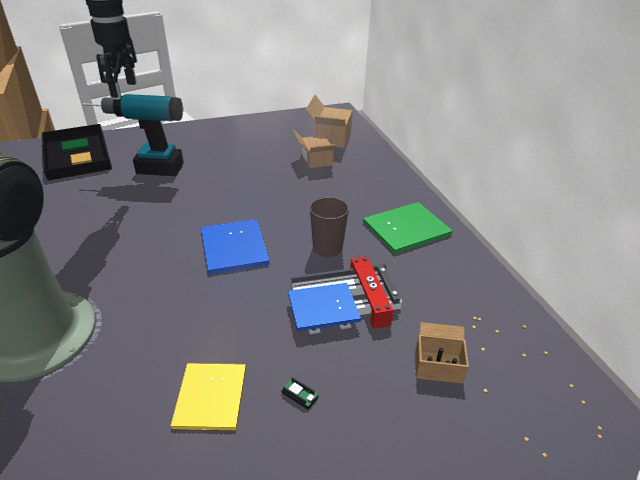

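The top view shows the target plate at about (394,248), partly on the rails. The red bridge is at (386,195), the cup at (291,203), the carton at (482,168) and the board at (477,298). The side view agrees: plate (323,305), bridge (372,292).

```bash
cat > h.py <<'E'
import numpy as np, cv2
from scipy.spatial.transform import Rotation as R
from bench import bot, solve_ik, imaging
def ray(n,uv,z):
    m=imaging.camera_model(n); uv=np.atleast_2d(uv).astype(float); K=m["K"]
    d=np.c_[(uv[:,0]-K[0,2])/K[0,0],-(uv[:,1]-K[1,2])/K[1,1],-np.ones(len(uv))]
    d=d@R.from_euler("xyz",m["rotation"]).as_matrix().T
    p=m["position"]; return (p+d*((z-p[2])/d[:,2])[:,None])[:,:2]
def mask(img,c):
    h=cv2.cvtColor(img,cv2.COLOR_BGR2HSV)
    if c=="blue": return cv2.inRange(h,(100,150,150),(125,255,255))
    a=cv2.inRange(h,(0,180,110),(6,255,255)); return a|cv2.inRange(h,(174,180,110),(180,255,255))
def blobs(m,amin=300):
    cs,_=cv2.findContours(m,cv2.RETR_EXTERNAL,cv2.CHAIN_APPROX_NONE)
    return [c[:,0,:] for c in cs if cv2.contourArea(c)>amin]
def rect(n,c,z):
    (cx,cy),(w,h),a=cv2.minAreaRect(ray(n,c,z).astype(np.float32)); return np.round([cx,cy,w,h,a],2)
E
python3 - <<'E'
from h import *
for n in("top","side"):
    im=imaging.capture(n)
    for c,z in(("blue",30),("red",43)):
        for b in blobs(mask(im,c)): print(n,c,b.mean(0).round(),rect(n,b,z))
im=imaging.capture("top")
cv2.imwrite("pics/c.png",cv2.resize(im[155:295,330:440],None,fx=4.2,fy=4.2,interpolation=cv2.INTER_CUBIC))
im=imaging.capture("side")
cv2.imwrite("pics/d.png",cv2.resize(im[240:350,270:420],None,fx=5,fy=5,interpolation=cv2.INTER_CUBIC))
E
```

```text
top blue [261. 313.] [399.53 141.76 155.87 129.    87.  ]
top blue [393. 249.] [ 523.24 -113.96  101.04  120.74   84.18]
top red [385. 195.] [626.36 -97.94 159.85  36.95  85.48]
side blue [323. 305.] [ 520.39 -118.32   98.41  120.02   83.97]
side blue [233. 245.] [395.52 116.23 151.72 126.79  86.9 ]
side red [372. 291.] [ 619.83 -120.16  194.19   44.54   81.64]
```

View pics/c.png

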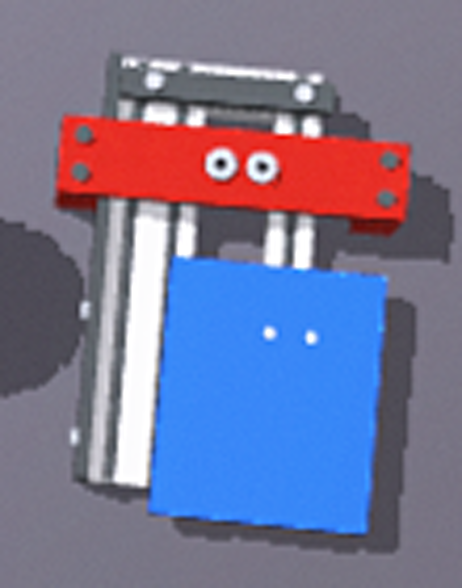

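View pics/d.png

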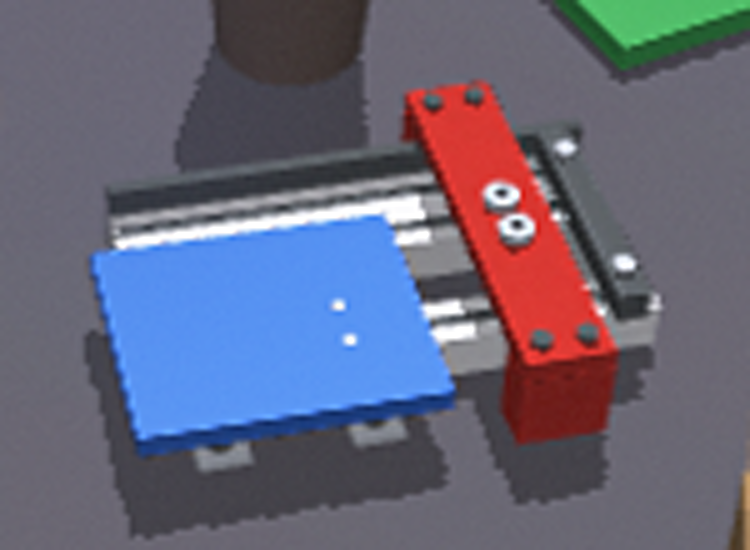

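Top crop: bridge top corners are at about (65,115), (410,143), (405,222) and (57,193). The fence's outer edge runs from (108,55) to (75,480), and the plate's edge runs nearly parallel to it, about 28 mm away.

Run:
```python
from h import *
f=lambda a: np.array(a)/4.2+[330,155]-0.4
P=ray("top",f([(65,115),(410,143),(405,222),(57,193)]),43); print("bridge",P.round(1))
F=ray("top",f([(108,55),(75,480)]),33); print("fence outer",F.round(1))
u=P[0]-P[1]; print("yaw bridge",np.arctan2(-u[0],u[1])); d=F[0]-F[1]; print("yaw fence",np.arctan2(d[1],d[0]))
im=imaging.capture("top"); b=[b for b in blobs(mask(im,"blue")) if b[:,0].mean()>340][0]
r=rect("top",b,30); pyaw=np.radians(r[4]-90); print("plate",r,pyaw)
yaw=np.mean([np.arctan2(-u[0],u[1]),np.arctan2(d[1],d[0])])
ex=np.array([np.cos(yaw),np.sin(yaw)]);ey=np.array([-ex[1],ex[0]])
# bridge centre is guide (18,-4.5); fence outer y=56
o=P.mean(0)-18*ex+4.5*ey
print("origin",o,"fence y chk",((F-o)@ey).round(1),"x",((F-o)@ex).round(1),"bridge",((P-o)@np.c_[ex,ey]).round(1).tolist())
print("plate in guide",((r[:2]-o)@ex).round(1),((r[:2]-o)@ey).round(1),"yaw",yaw,pyaw-yaw)
```

```text
bridge [[ 651.7  -20.7]
 [ 638.  -179.9]
 [ 601.  -176.6]
 [ 615.   -16.8]]
fence outer [[682.6 -41.3]
 [483.3 -24.5]]
yaw bridge -0.08567664989919713
yaw fence -0.08426381865591101
plate [ 523.24 -113.94  100.99  120.75   84.19] -0.10140362954087058
origin [608.88597355 -92.48420029] fence y chk [57.2 57.1] x [  69.1 -130.9] bridge [[36.6, 75.2], [36.5, -84.6], [-0.7, -84.5], [-0.3, 75.9]]
plate in guide -83.5 -28.6 yaw -0.08497023427755407 -0.01643339526331651
```

```bash
cat >> h.py <<'E'
GY=-0.085; O=np.array([608.9,-92.2])
EX=np.array([np.cos(GY),np.sin(GY)]);EY=np.array([-EX[1],EX[0]])
def W(x,y,z): return [*(O+x*EX+y*EY),z]
def G(p): return np.round([(np.array(p[:2])-O)@EX,(np.array(p[:2])-O)@EY,p[2]],1)
def plate():
    im=imaging.capture("top"); b=[b for b in blobs(mask(im,"blue")) if b[:,0].mean()>340]
    b=max(b,key=len); r=rect("top",b,30); c=G([*r[:2],30]); return c,r
def st(s):
    q=bot.get_state(); print(s,round(q["t"],2),G(q["tcp_pos"]),np.round(q["contact_force"],1),round(q["opening"],2))
E
python3 - <<'E'
from h import *
bot.grip(0.0,40)
o=[np.pi,0,GY+np.pi/2]
a=solve_ik(W(-83,-115,150),o); b=solve_ik(W(-83,-115,150),[np.pi,0,GY-np.pi/2]); print(a,b)
q=np.array(bot.get_state()["qpos"])
if a is None or (b is not None and abs(b-q).max()<abs(np.array(a)-q).max()): o[2]-=np.pi
bot.move_ptp(W(-83,-115,150),o); st("above")
bot.movel(W(-83,-115,24),max_speed=120); st("down")
r=bot.movel(W(-83,-80,24),max_speed=50,threshold=4); st(("contact",r))
r=bot.movel(W(-83,-54,24),max_speed=30,threshold=6); st(("fence",r))
print(plate())
E
```

```text
[-0.50235757  0.37300812 -0.26438381  0.9334044   0.          1.15343876] [-0.50235757  0.37300812 -0.26438381  0.9334044   0.         -1.98815389]
above 3.8 [ -82.8 -114.2  150. ] [-0.7  0.1  0.3] 0.0
down 5.0 [ -82.4 -115.2   24.7] [-0.5  0.1  0.3] 0.0
('contact', False) 5.85 [-82.9 -80.1  24. ] [-0.1 -0.2  0.1] -0.0
('fence', False) 6.87 [-82.9 -54.1  24. ] [-0.3  0.1  0. ] 0.0
(array([-83.2, -12.5,  30. ]), array([524.91, -97.6 ,  68.16, 120.74,  84.18]))
```

Run:
```python
from h import *
st("now")
im=imaging.capture("side"); cv2.imwrite("pics/e.png",cv2.resize(im[200:360,220:430],None,fx=3.6,fy=3.6))
```

```text
now 6.92 [-83.  -54.2  24. ] [0.4 0.8 0.5] 0.0
```

View pics/e.png

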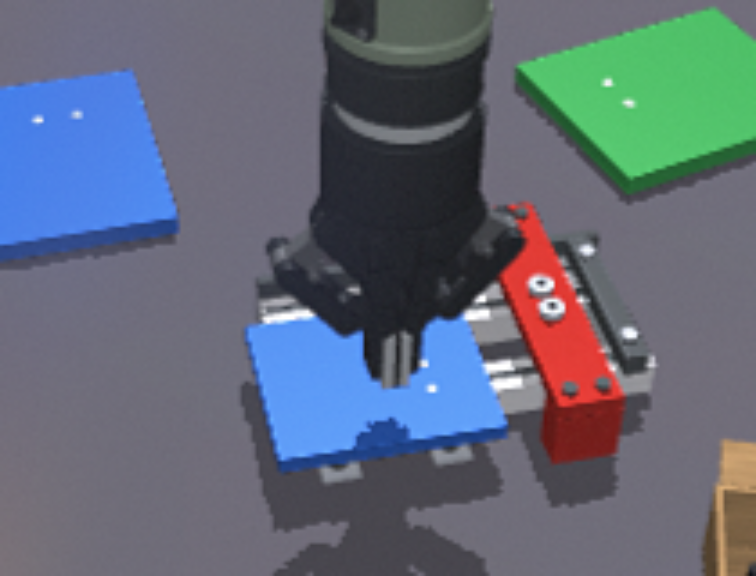

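The fingertips, at about crop (395,385), hover over the plate and no contact was made. I'll work out their real height before moving.

Run:
```python
from h import *
uv=np.array([395,385])/3.6+[220,200]
for z in(24,34,44,54,64): print(z,G([*ray("side",uv,z)[0],z]))
im=imaging.capture("top")
cv2.imwrite("pics/f.png",cv2.resize(im[155:315,310:460],None,fx=3.7,fy=3.7,interpolation=cv2.INTER_CUBIC))
q=bot.get_state(); print(q["tcp_pos"],q["orientation"],q["qpos"])
```

```text
24 [-73.6 -38.5  24. ]
34 [-76.4 -48.   34. ]
44 [-79.3 -57.5  44. ]
54 [-82.1 -67.   54. ]
64 [-85.  -76.5  64. ]
[ 521.62280253 -139.15346528   23.99724488] [3.14156146e+00 6.60588371e-05 1.48550470e+00] [-3.97422292e-01  4.94473089e-01 -4.46467962e-01  6.29805299e-01
 -5.32865462e-05  1.25866566e+00]
```

View pics/f.png

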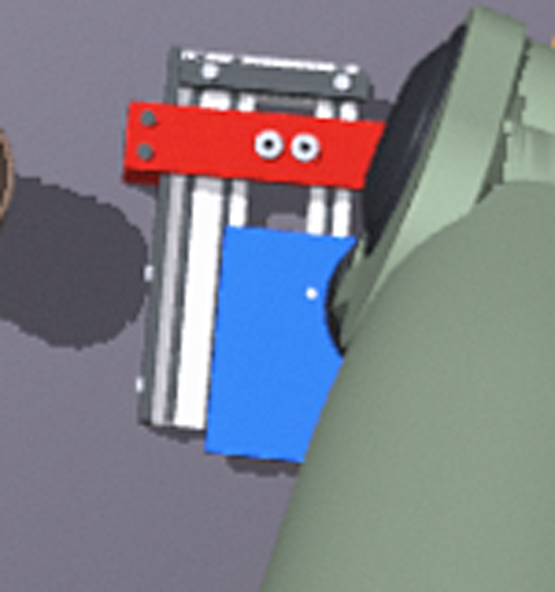

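Both views put the tips 15–25 mm higher than reported. I'll back out and touch off gently on the bare table to get the true tip height.

Run:
```python
from h import *
bot.movel(W(-83,-120,24),max_speed=120); st("out")
try:
    r=bot.movel(W(-83,-120,-32),max_speed=30,threshold=4); st(("table",r))
except bot.IKError as e: print("IK",e)
im=imaging.capture("side"); cv2.imwrite("pics/g.png",cv2.resize(im[200:360,220:430],None,fx=3.6,fy=3.6))
```

```text
out 7.72 [ -83.3 -119.7   23.9] [-0.4 -0.7  0.5] -0.0
('table', True) 9.31 [ -83.  -120.   -28.9] [-0.4  0.5  4.6] -0.0
```

View pics/g.png

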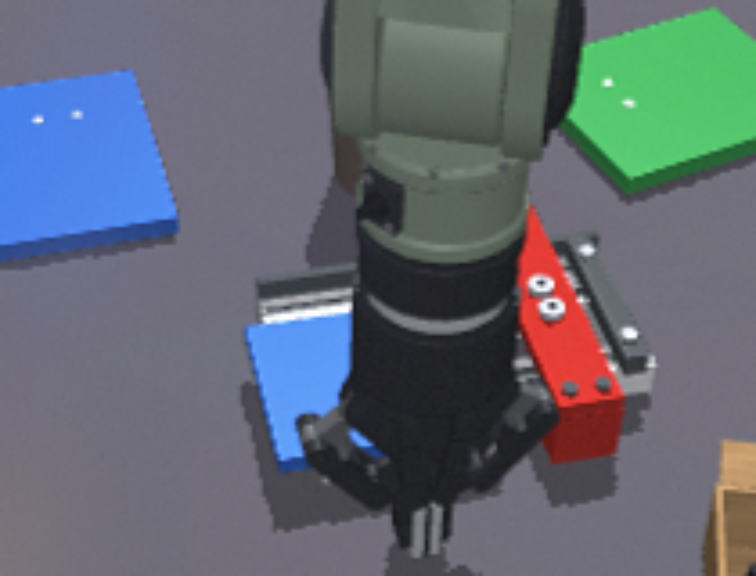

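Run:
```python
from h import *
uv=np.array([425,555])/3.6+[220,200]
for z in(0,10): print(z,G([*ray("side",uv,z)[0],z]))
bot.movel(W(-83,-120,-5),max_speed=60); st("z")
r=bot.movel(W(-83,-80,-5),max_speed=50,threshold=4); st(("contact",r))
r=bot.movel(W(-83,-52,-5),max_speed=30,threshold=6); st(("fence",r))
print(plate())
```

```text
0 [ -82.  -132.9    0. ]
10 [ -84.6 -140.7   10. ]
z 9.92 [ -82.8 -120.1   -4.7] [ 0.3 -0.   0.2] -0.0
('contact', False) 10.87 [-82.9 -80.1  -4.9] [ 0.1 -0.   0.2] 0.0
('fence', True) 11.57 [-83.1 -59.7  -5.1] [ 0.8 -1.7  1.4] -0.0
(array([-84.2,   0.6,  30. ]), array([525.08, -84.48,  99.67, 120.79,  84.47]))
```

Run:
```python
from h import *
bot.movel(W(-83,-90,-5),max_speed=100)
bot.movel(W(-83,-90,60),max_speed=150)
bot.move_ptp(W(-185,-3,60),[np.pi,0,GY]); st("rear above")
bot.movel(W(-185,-3,-5),max_speed=100); st("rear")
r=bot.movel(W(-130,-3,-5),max_speed=50,threshold=6); st(("p1",r)); 
if not r:
    r=bot.movel(W(-72,-3,-5),max_speed=40,threshold=7); st(("stop",r))
bot.movel(W(-120,-3,-5),max_speed=120)
print(plate())
im=imaging.capture("top")
cv2.imwrite("pics/i.png",cv2.resize(im[155:315,310:460],None,fx=3.7,fy=3.7,interpolation=cv2.INTER_CUBIC))
```

```text
rear above 14.13 [-184.9   -3.1   59.7] [ 0.2  0.5 -0.1] -0.0
rear 14.93 [-184.7   -3.1   -4.7] [ 0.3 -0.1  0.3] -0.0
('p1', False) 16.18 [-130.    -2.9   -5. ] [-0.8 -0.8 -0.4] 0.0
('stop', True) 17.29 [-82.6  -3.   -5.7] [-0.8 -1.  -0.5] 0.0
(array([-32.3,  41.1,  30. ]), array([580.19, -48.5 ,  29.61,  73.75,  70.65]))
```

View pics/i.png

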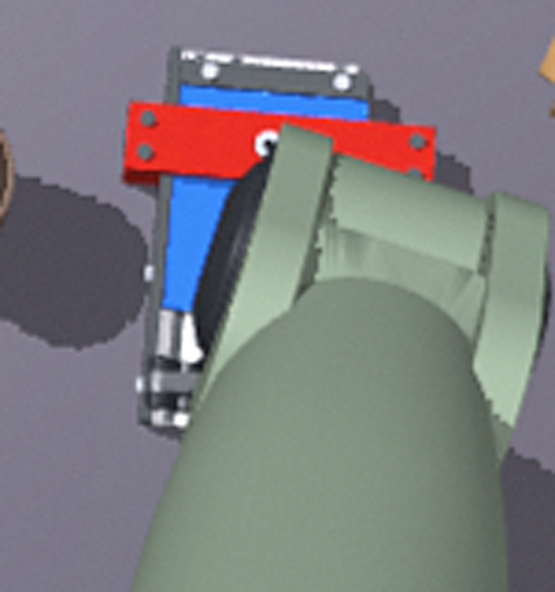

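The top view shows the plate under the bridge against the stop, with its side along the fence. I'll firm up both contacts: a rear push, a side push, then the rear again.

Run:
```python
from h import *
r=bot.movel(W(-88,-3,-5),max_speed=80,threshold=8); st(("near",r))
r=bot.movel(W(-74,-3,-5),max_speed=20,threshold=12); st(("stop",r))
bot.movel(W(-125,-3,-5),max_speed=150); bot.movel(W(-125,-3,60),max_speed=200)
bot.movel(W(-35,-115,60),max_speed=150); bot.movel(W(-35,-115,-5),max_speed=100); st("side")
r=bot.movel(W(-35,-75,-5),max_speed=60,threshold=8); st(("near",r))
if not r:
    r=bot.movel(W(-35,-52,-5),max_speed=20,threshold=8); st(("fence",r))
bot.movel(W(-35,-115,-5),max_speed=150); bot.movel(W(-35,-115,60),max_speed=150);st("up")
```

```text
('near', False) 18.4 [-88.3  -2.9  -5.3] [-0.7 -0.1  0.8] -0.0
('stop', True) 18.91 [-82.9  -2.7  -5.9] [ 0.1 -0.6 -0.4] -0.0
side 21.72 [ -34.6 -115.1   -4.5] [ 0.8 -0.3  0.3] 0.0
('near', False) 22.53 [-34.8 -75.   -5. ] [ 0.4 -0.1 -0.4] -0.0
('fence', True) 23.54 [-35.3 -55.7  -5.2] [-0.1 -1.1  1.1] -0.0
up 24.68 [ -35.3 -114.2   59.7] [-0.1 -0.3 -0. ] 0.0
```

Run:
```python
from h import *
bot.movel(W(-60,-115,170),max_speed=200)
bot.move_j([0.9,0.326,-0.193,1.052,0,1.437]); st("away")
im=imaging.capture("top"); im2=imaging.capture("side")
B=[b for b in blobs(mask(im,"blue"),100) if b[:,0].mean()>340]
for b in B: print(rect("top",b,30),G([*rect("top",b,30)[:2],30]),(ray("top",b,30)-O)@EX.T.__class__(EX) if 0 else [((ray("top",b,30)-O)@EX).min().round(1),((ray("top",b,30)-O)@EX).max().round(1),((ray("top",b,30)-O)@EY).min().round(1),((ray("top",b,30)-O)@EY).max().round(1)])
a=cv2.resize(im[155:275,335:435],None,fx=4,fy=4,interpolation=cv2.INTER_CUBIC)
b=cv2.resize(im2[245:345,280:410],None,fx=3,fy=4.8,interpolation=cv2.INTER_CUBIC)
cv2.imwrite("pics/k.png",np.hstack([a,b])[:,:800])
```

```text
away 27.95 [-373.9  534.6  202.2] [-0.6 -0.7  0.3] -0.0
[574.51 -89.49 100.09  70.5   84.82] [-34.5  -0.2  30. ] [np.float64(-69.9), np.float64(0.9), np.float64(-50.4), np.float64(49.9)]
[654.72 -96.71  99.92  10.44  84.75] [46.  -0.6 30. ] [np.float64(40.7), np.float64(51.3), np.float64(-50.6), np.float64(49.4)]
```

View pics/k.png

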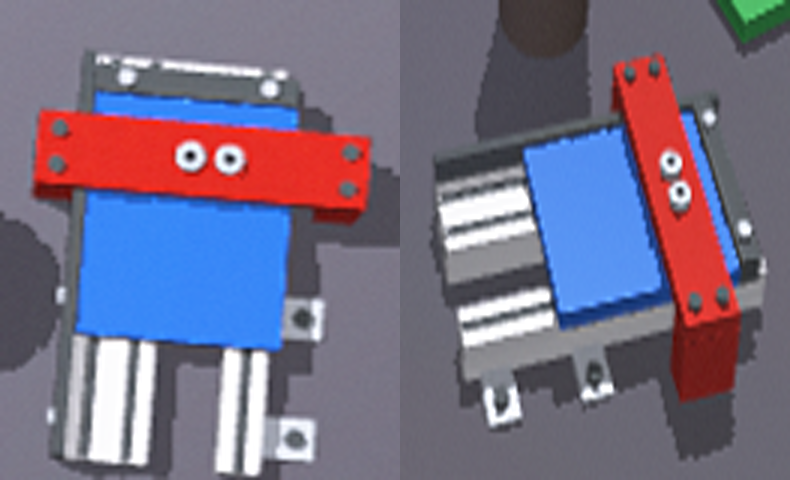

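Both views show the plate flush against the stop and the fence. It measures x −70 to 51 and y −50 to 50 in the guide frame, which matches the home position.

```bash
python3 -c "
from bench import bot
print(bot.sign_off())"
```

```text
the job is handed in; nothing more can be done
None
```

The blue plate is fully home under the bridge, flat against stop and fence to within about 1 mm by camera; I handed the job in about 28 s into the 45 s allowed, with the robot clear and the cup, carton and board untouched.

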